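Clamp the stretcher rail and hold the brace against it

TASK

Join work on a canvas stretcher: first crank the blue jig's red handle clockwise until the orange jaw clamps the short pine rail tight. Then lay the loose light pine brace on the aluminium bed, square to the rail with its end on the rail's black middle mark, and push it steadily against the rail until the jig's black needle stands in the green field, never into the red. Finish while still holding that push, so that I can staple the joint; leave everything else on the table where it is.

Things in the scene. Friction and masses are not known exactly. Their poses are not given: they have to be found in the camera images.
- jig: Blue framing jig fixed to the table, elsewhere and turned a little each time; base plate 210 x 370 x 12 mm. Origin on the table below the front face of the rail's place. x: pressing direction, away from the robot; y: along the rail towards jaw and crank; z up. On its sprung carriage: bed, dark end stop (face at y = -85 mm), jaw on the +y side (top 59 mm above the table), blue gearbox (top 70 mm).
- carriage (a joint): How far the sprung carriage (bed, fence, rail, jaw, crank) is pushed along jig +x, in m: 0 at rest, end at 0.018. Its spring stays at 0 up to 8 N, then gives 1 mm per 0.7 N: 0.007 is 13 N. A black needle behind the fence, on the -y half, shows it on the base plate: just short of the green at 0, in the green from 0.002 to 0.012 (middle 0.007), in the red from 0.015.
- crank (a joint): Crank angle in rad, grows clockwise from above: starts at 0 to 3, stop at 8.6. At angle a the handle lies towards (cos a, -sin a) in jig x, y. Each rad closes the jaw 3.18 mm; at 6.3 its pad has the rail against the end stop, from there it is squeezed, 16 N per rad: 7.5 to 8.6 is tight. It stays where left. Turning takes 4 to 6 N at the handle.
- crank_axis (a point): Point on the upright crank axis, level with the middle of the handle, 107.5 mm above the table (rides on the carriage; jig x 0, y 190 mm).
- handle_mid (a point): Middle of the crank's red upright handle, a cylinder 20 mm thick and 45 mm tall (85 to 130 mm above the table) that spins freely on its pin, 50 mm from the crank axis. The 12 mm crank arm below it reaches up to 84 mm.
- bed_front (a point): Middle of the front edge of the aluminium bed, on its top, 30 mm above the table, at jig x = -65, y = 0. The bed (350 mm wide along y) runs from here 135 mm in x; a dark steel back fence 26 mm high stands on it, its front face 104 mm from here.
- jaw_pad: Orange cushioned face of the jaw, 50 x 8 x 24 mm; origin at the middle of its thickness, 45 mm above the table. It travels towards jig -y.
- rail: Light pine rail to be clamped, 36 x 160 x 18 mm, a black line across the middle of its top, loose on the bed between end stop and jaw. Origin: centre of its underside, 30 mm above the table; y along it, x across it to the fence, away from the robot, z up. Front face at x = -18 mm. It lies 1 to 3 mm off the fence; the closing jaw pushes it up to 10 mm to -y.
- brace: Light pine brace, 150 x 36 x 18 mm, loose, lying on the table to the robot's right. Origin at the centre of its underside, x along its length, y across, z up. Both ends are alike.
- spare: Spare bar, same size and frame as the brace but dark wood; the two may lie in either's place. Leave alone.
- tape: Yellow roll of tape lying flat, 90 mm across, 24 high; origin centre of underside. Leave alone.
- paint: White paint bottle, 60 mm thick, 150 high; origin centre of underside. Leave alone.
- jar: Clear jar with red lid, 64 mm thick, 70 high; origin centre of underside. Leave alone.
- stapler: Steel and red staple gun, 150 x 26 x 52 mm, lying along its x; origin centre of underside. Leave alone.
- driver: Screwdriver lying along its x, handle to -x. Leave alone.
- mug: Blue mug, 76 mm thick, 90 high; origin centre of underside. Leave alone.
Things that resemble listed ones, but are neither listed nor needed, are in the scene too. Leave any pink, purple or turquoise look-alike of the rail alone.

How it is judged:
By the outcome, as a careful person would: the job done as asked, in the order asked, and still so for the second after the job is handed in, while the arm keeps its last pose, push and grip.
It also fails if it takes over 72 s, if anything falls off the work surface, if the arm or the gripper's body presses on something with over 40 N, if the wrist force passes 120 N, or if a joint passes its speed limit or range.

ROBOT

A 6-joint arm with a two-finger parallel gripper is mounted at the origin on the work surface. World frame = base frame: x ahead of the robot, y to its left, z up, the work surface at z = 0. Lengths are in m, angles in degrees, forces in N, time in s.
With the tool pointing down it reaches from about 0.35 to 0.875 m from the base axis. Payload 4.2 kg.
Tool frame: the origin (TCP) lies midway between the tips of the shut fingers; the grasp point (between the pads) lies 19 mm behind it; y points along the fingers, z is the direction in which the jaws open and shut, and the axes are right-handed (so a half turn about y gives the same grasp; the last joint's range is limited). The gripper opens to 87 mm and grips with 3 to 60 N. Pads are 19 mm wide; open, the fingers measure 117 mm over their backs; the gripper's body (75 mm by 190 mm) begins 51 mm behind the grasp point.
Start: joints at [-50.73, 22.042, 0.453, 0, -68.411, -14.817], TCP at [0.259, -0.569, 0.223] pointing down, gripper open.
Joint ranges: [-179.83, 179.83], [-69.29, 118.12], [-61.27, 80.66], [-181.25, 117.63], [-171.15, -9.14], [-177.46, 177.46]. Speed limits (degrees/s): [159.86, 159.86, 180, 180, 180, 180].

INTERFACE

Orientations are given as [roll, pitch, yaw] about the fixed x, y, z axes, in that order (R = Rz(yaw) Ry(pitch) Rx(roll)).
In Python, from workcell import env gives the robot as it stands. The module is installed in compiled form; this text tells all that it offers. Calls block until the motion is done:
- env.goto(position, orientation): joint-space move of the TCP to a pose.
- env.move_straight(position, rotation=None, rate=0.15, force_limit=None): straight line of the TCP; rotation=None keeps the orientation; rate is the mean speed in m/s. With force_limit (N) it stops when the force on the tool has changed by that much, and returns True; else False.
- env.set_joints(angles): joint-space move.
- env.gripper_to(opening, grasp_force=None): opening from 0.0 (shut) to 1.0 (fully open); grasp_force is the grip in N (None keeps the last); returns when the fingers have stopped.
- env.dwell(seconds).
- env.inverse_kinematics(position, orientation): joint angles nearest the present ones, or None.
- env.read_state(): the state.
- env.grab_frame(name): name is "scene" or "top"; returns a dict with "image" (384x512x3 uint8, blue, green, red), "fx", "fy", "cx", "cy" (pixels), "position" and "orientation" of the camera in the world. Camera axes: x right, y up, looking along -z (the intrinsics and any distortion apply to the point x, -y, -z); pixel columns grow to the right and rows downward; lengths in m; the calibration is good to about 2 mm. A picture is of the moment at which its call begins. There is no depth.
A pose or a line that the arm cannot do raises env.Unreachable and nothing moves.
- env.close_job(): hands the job in, once; it reports no verdict.
Trained networks look in a picture, given as the dict that the camera call returned (one of the last four; its "shot" number tells which), for a name from the list of things; names that differ only in an ending like _2 or _b are one class to them, and where a whole thing is asked for, a point or a joint stands for the part that bears it (a point fixed in the world has none). Each returns a list of dicts, best first, with "score" (0 to 1); they miss things now and then, are a little off and sometimes report something else, mostly with a low value. They report only what shows in the picture. A call takes as long as a camera call. They do not tell look-alikes from the thing itself.
- env.search_frame(picture, thing): "xyz" ([x, y, z] in m, in world coordinates, good to about 4 mm: the middle of the surface that is visible of it).
- env.trace(picture, thing): "mask" (384x512 bool, what is visible of it).
The state is a dict: "clock": time; "joint_positions": joint angles; "qvel": joint speeds; "joint_torque": joint torques, N m; "position": TCP position; "tool_rot": TCP orientation; "force": force on the tool from outside, world axes, zero at the start; "wrist_torque": the same for the moment, N m; "opening": opening from 0.0 (shut) to 1.0 (fully open).
Only numpy, scipy, OpenCV 4.12 (cv2) and the standard library are available. Lean on these libraries where they do the work, as an engineer would, in place of code of your own. Each camera call takes 0.05 s, during which the arm holds its last target. There are 200 camera calls.

## Working session

There is one attempt and no reset: what is moved stays moved. The work goes in short steps, each a Python script; the robot and the scene stay as the last script left them, time stands still between calls to the robot, and variables do not carry over. Pictures are saved under pics/ and viewed, about 8 in all and at most 12, crops included, and the job is handed in when it is done.

```bash
mkdir -p pics; python3 - <<'E'
from workcell import env
import cv2, numpy as np
for n in ("scene","top"):
    f=env.grab_frame(n); cv2.imwrite(f"pics/{n}0.png",f["image"])
    print(n,{k:v for k,v in f.items() if k!="image"})
    for t in ("jig","crank_axis","handle_mid","bed_front","jaw_pad","rail","brace","spare","carriage"):
        try: print(t,[(np.round(d["xyz"],4).tolist(),round(d["score"],2)) for d in env.search_frame(f,t)[:4]])
        except Exception as e: print(t,e)
print(env.read_state())
a=cv2.imread("pics/scene0.png");b=cv2.imread("pics/top0.png")
E
```

```text
scene {'fx': 395.9186927383156, 'fy': 395.9186927383156, 'cx': 256.1142715416824, 'cy': 197.43722301291822, 'position': array([ 0.93462033, -0.76484784,  1.00409706]), 'orientation': array([42.54056806,  0.73560471, 28.48718995]), 'shot': 1}
jig [([0.5648, 0.1138, 0.0312], 0.64), ([0.5274, 0.1235, 0.0282], 0.5)]
crank_axis [([0.5275, 0.1238, 0.0262], 0.8)]
handle_mid [([0.4873, 0.2191, 0.1136], 0.38)]
bed_front [([0.5295, 0.1237, 0.0259], 0.62)]
jaw_pad [([0.5236, 0.1721, 0.0527], 0.56)]
rail [([0.6537, 0.4455, 0.0175], 0.8), ([0.2789, -0.2952, 0.0149], 0.79), ([0.5523, 0.0773, 0.0479], 0.75), ([0.3135, 0.1982, 0.0197], 0.7)]
brace [([0.4678, -0.2203, 0.0161], 0.8)]
spare [([0.456, -0.3816, 0.0174], 0.77)]
carriage [([0.5303, 0.1195, 0.0323], 0.63)]
top {'fx': 430.6706542464914, 'fy': 430.6706542464914, 'cx': 255.2791453955772, 'cy': 190.46929363722325, 'position': array([ 0.4114421 , -0.0499954 ,  1.33867127]), 'orientation': array([  5.67176522,   0.27752014, -89.88604344]), 'shot': 2}
jig [([0.6773, -0.4175, 0.0524], 0.7), ([0.53, 0.1493, 0.0336], 0.69)]
crank_axis [([0.5141, 0.15
[... 452 characters left out ...]
([0.5161, 0.16, 0.0286], 0.81)]
{'clock': 1.0, 'joint_positions': array([-5.07305879e+01,  2.20409918e+01,  4.54663555e-01, -1.24836219e-04,
       -6.84089580e+01, -1.48171329e+01]), 'qvel': array([ 0.05469324,  0.03855674,  0.02097353,  0.00714218, -0.03962383,
       -0.07434053]), 'joint_torque': array([ 5.58519417e-06, -3.90476310e+01,  1.87627137e+01,  4.22440723e+00,
        1.55697973e-02, -2.79501990e-05]), 'position': array([ 0.25874598, -0.56893093,  0.22257095]), 'tool_rot': array([-9.00045273e+01, -1.31768574e-03,  2.44522333e+01]), 'force': array([0.48483953, 0.16925952, 0.43214811]), 'wrist_torque': array([-0.00334046,  0.03686891, -0.01496633]), 'opening': 1.0038933490319293}
```

View pics/top0.png

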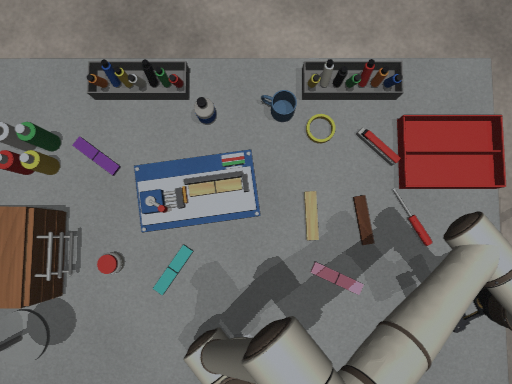

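View pics/scene0.png

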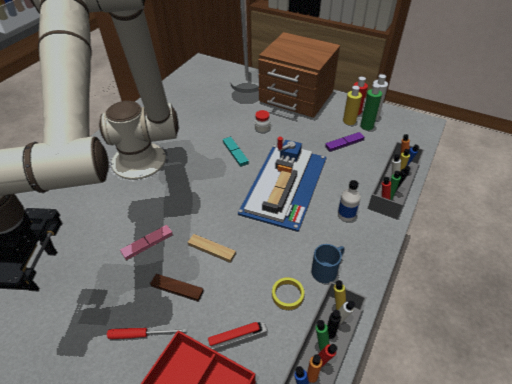

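Top view: jig at about (197,190). Candidates for the brace are the light pine bar at (311,215), the dark spare (363,219) and the pink (337,277), turquoise (173,269) and purple (96,155) look-alikes. The real rail is on the bed (215,187). I choose the pine bar at (311,215) as the brace.

```bash
cat > h.py <<'E'
from workcell import env
import cv2, numpy as np
from scipy.spatial.transform import Rotation as R
def unproj(f,px,z):
    px=np.atleast_2d(px).astype(float)
    d=np.c_[(px[:,0]-f["cx"])/f["fx"],-(px[:,1]-f["cy"])/f["fy"],-np.ones(len(px))]
    d=d@R.from_euler("xyz",f["orientation"],degrees=True).as_matrix().T
    p=np.array(f["position"]); return p+d*((z-p[2])/d[:,2])[:,None]
def proj(f,P):
    q=(np.atleast_2d(P)-f["position"])@R.from_euler("xyz",f["orientation"],degrees=True).as_matrix()
    return np.c_[f["cx"]-f["fx"]*q[:,0]/q[:,2],f["cy"]+f["fy"]*q[:,1]/q[:,2]]
def rect(P):
    (c,s,a)=cv2.minAreaRect((P[:,:2]*1000).astype(np.float32)); return np.array(c)/1000,np.round(s,1),a
E
python3 - <<'E'
from h import *
for n in ("scene","top"):
    f=env.grab_frame(n); im=f["image"]; hsv=cv2.cvtColor(im,cv2.COLOR_BGR2HSV)
    np.save(f"{n}.npy",f,allow_pickle=True)
    m=env.trace(f,"jig"); 
    blue=((hsv[...,0]>100)&(hsv[...,0]<125)&(hsv[...,1]>140)).astype(np.uint8)
    k,l,st,c=cv2.connectedComponentsWithStats(blue)
    i=1+np.argmax(st[1:,4]); ys,xs=np.where(l==i)
    print(n,"base",st[i],rect(unproj(f,np.c_[xs,ys],0.012)))
    for t in("brace","rail","spare"):
        for d in env.trace(f,t)[:3]:
            ys,xs=np.where(d["mask"]); z={"rail":.048}.get(t,.018)
            print(t,round(d["score"],2),int(xs.mean()),int(ys.mean()),rect(unproj(f,np.c_[xs,ys],z)))
f=np.load("top.npy",allow_pickle=True).item()["image"]
g=np.load("scene.npy",allow_pickle=True).item()["image"]
cv2.imwrite("pics/c1.png",np.hstack([cv2.resize(f[140:240,125:325],None,fx=4,fy=4,interpolation=cv2.INTER_CUBIC)]))
cv2.imwrite("pics/c2.png",cv2.resize(g[130:270,180:340],None,fx=4,fy=4,interpolation=cv2.INTER_CUBIC))
E
```

```text
scene base [ 239  154   87   77 1068] (array([0.54738562, 0.13477631]), array([201.7, 369.4]), 7.976418972015381)
brace 0.67 212 248 (array([ 0.47094089, -0.2202899 ]), array([154.9,  44.9]), 2.3697972297668457)
rail 0.86 146 242 (array([ 0.30209296, -0.30907391]), array([157. ,  48.6]), 65.95816040039062)
rail 0.84 279 186 (array([0.55128571, 0.08233205]), array([ 39.3, 158.1]), 8.376981735229492)
rail 0.55 345 141 (array([0.66527118, 0.40922504]), array([161.2,  52.4]), 53.87377166748047)
spare 0.64 177 287 (array([ 0.45734009, -0.37951483]), array([153. ,  42.2]), 8.8062105178833)
top base [ 135  154   90   28 1322] (array([0.61636676, 0.19426459]), array([ 49.1, 277.2]), 8.28897762298584)
brace 0.7 311 215 (array([ 0.46777069, -0.21568013]), array([147.4,  36.7]), 1.1902340650558472)
brace 0.49 214 186 (array([0.55389008, 0.08184277]), array([ 36.9, 159.8]), 6.965233325958252)
rail 0.92 96 155 (array([0.645245  , 0.44098886]), array([163.2,  35.6]), 53.608428955078125)
rail 0.63 337 278 (array([ 0.28063422, -0.28443463]), array([156.4,  35.2]), 65.4486312866211)
rail 0.59 214 186 (array([0.55070667, 0.07892478]), array([ 36.9, 156.8]), 8.275604248046875)
spare 0.68 363 220 (array([ 0.45345114, -0.37486761]), array([147.2,  43.2]), 8.690893173217773)
spare 0.36 311 215 (array([ 0.46778131, -0.21585129]), array([148. ,  40.3]), 2.3984744548797607)
```

View pics/c1.png

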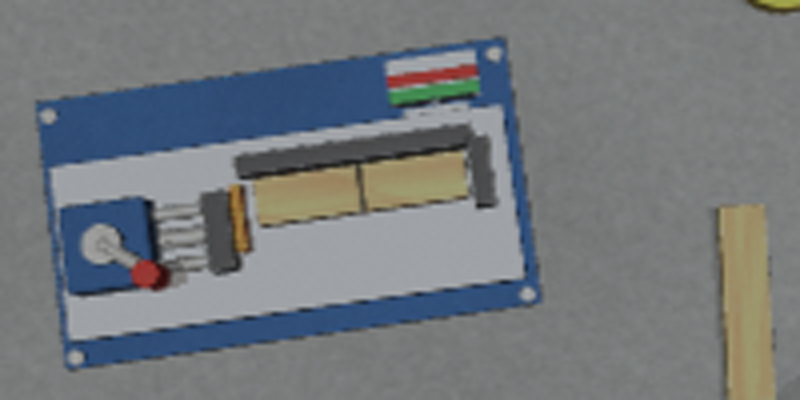

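View pics/c2.png

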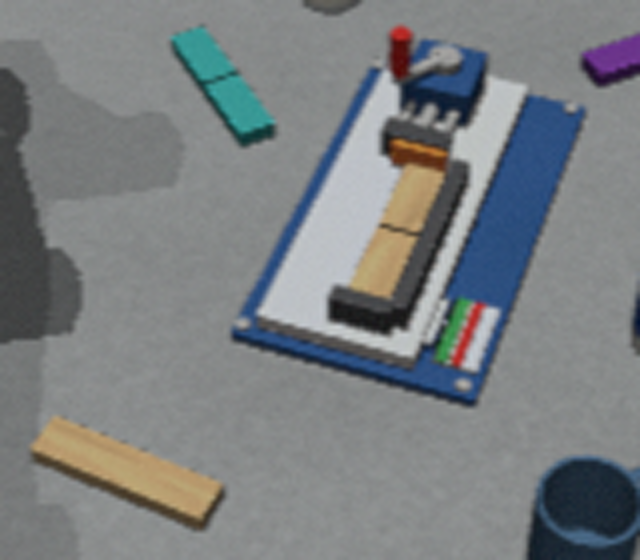

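Crops: jig with bed corners at c1 (50,168), (70,340), (526,277), (502,105), handle at (148,273), hub at (102,243) and rail mark at (361,188). The brace (c1 right side, c2 (128,472)) is plain light pine without a mark line, so the choice is right. Next I fit the jig pose from both pictures.

```bash
cat > fit.py <<'E'
from h import *
from scipy.optimize import least_squares
T=np.load("top.npy",allow_pickle=True).item();S=np.load("scene.npy",allow_pickle=True).item()
up=lambda p,o:(np.array(p,float)+.5)/4-.5+o
bed=[[70,175,30],[-65,175,30],[-65,-175,30],[70,-175,30]]
tb=up([[50,168],[70,340],[526,277],[502,105]],[125,140])
tp=up([[37,102],[69,369],[541,298],[505,38]],[125,140])
sb=up([[258,317],[415,362],[527,88]],[180,130])
sp=up([[233,337],[475,403],[585,108]],[180,130])
def w(v,P):
    P=np.array(P)/1000.; c,s=np.cos(v[2]),np.sin(v[2])
    return np.c_[v[0]+c*P[:,0]-s*P[:,1],v[1]+s*P[:,0]+c*P[:,1],P[:,2]]
def res(v,cams="TS"):
    b=v[3]*1000
    pl=[[b+105,185,12],[b-105,185,12],[b-105,-185,12],[b+105,-185,12]]
    r=[]
    if "T" in cams: r+=[proj(T,w(v,bed))-tb, proj(T,w(v,pl))-tp]
    if "S" in cams: r+=[proj(S,w(v,[bed[2],bed[3],bed[0]]))-sb, proj(S,w(v,[pl[2],pl[3],pl[0]]))-sp]
    return np.vstack(r).ravel()
for c in("T","S","TS"):
    s=least_squares(res,[.54,.1,.14,.02],args=(c,),loss="soft_l1"); v=s.x
    print(c,np.round(v,4),np.degrees(v[2]).round(2),np.round(np.abs(res(v,c)).reshape(-1,2).max(1),1))
np.save("jig.npy",v)
def injig(P):
    d=np.array(P)[:2]-v[:2];c,s_=np.cos(v[2]),np.sin(v[2]); return np.round([(c*d[0]+s_*d[1])*1e3,(-s_*d[0]+c*d[1])*1e3],1)
print("mark top",injig(unproj(T,up([361,188],[125,140]),.048)[0]),"scene",injig(unproj(S,up([400,230],[180,130]),.048)[0]))
print("handle top",injig(unproj(T,up([148,270],[125,140]),.13)[0]),"scene",injig(unproj(S,up([401,32],[180,130]),.130)[0]))
print("hub top",injig(unproj(T,up([101,243],[125,140]),.085)[0]))
for a in (1.8,2.2,2.6): print(a,[np.round(((proj(f,w(v,[[50*np.cos(a),190-50*np.sin(a),130]]))-o)*4),0) for f,o in((T,[125,140]),(S,[180,130]))])
E
python3 fit.py
```

```text
T [0.5244 0.1356 0.1424 0.0208] 8.16 [0.2 0.5 0.2 0.4 0.4 0.7 0.9 0.7]
S [0.5254 0.1327 0.1479 0.0198] 8.47 [0.5 0.1 0.2 0.7 0.6 0.1]
TS [0.5247 0.1349 0.144  0.0205] 8.25 [0.3 0.5 0.5 0.6 0.2 0.4 0.9 0.8 0.3 0.6 0.6 0.9 0.6 0.5]
mark top [ 18.  -59.7] scene [ 19.6 -59.8]
handle top [-28.2  89.5] scene [-31.2  91.8]
hub top [  0.4 130.7]
1.8 [array([[ 71., 255.]]), array([[438.,   2.]])]
2.2 [array([[ 62., 282.]]), array([[421.,  -8.]])]
2.6 [array([[ 43., 304.]]), array([[412., -20.]])]
```

Hub, rail mark and stop all agree with the bed centred at jig y = +60, so the jig origin is shifted by 60 mm; the crank angle is about 2.22. Next I grasp the handle and start turning.

```bash
cat >> h.py <<'E'
v=np.load("jig.npy"); TH=v[2]; c_,s_=np.cos(TH),np.sin(TH)
O=np.array([v[0]+s_*.060, v[1]-c_*.060])
def W(x,y,z): return [O[0]+c_*x-s_*y, O[1]+s_*x+c_*y, z]   # jig (m) -> world
def J(p): d=np.array(p)[:2]-O; return np.array([c_*d[0]+s_*d[1],-s_*d[0]+c_*d[1]])
D=np.degrees(TH)
def hp(a,r=.05,z=.092,ax=(0,.19)): return W(ax[0]+r*np.cos(a),ax[1]-r*np.sin(a),z)
def st(t=""):
    s=env.read_state(); f=s["force"]; print(t,"t%.1f"%s["clock"],"jig",np.round(J(s["position"])*1e3,1),"z%.4f"%s["position"][2],"F",np.round([c_*f[0]+s_*f[1],-s_*f[0]+c_*f[1],f[2]],1),"op%.3f"%s["opening"]); return s
def turn(a0,a1,rate=.07,n=.25,**k):
    for a in np.linspace(a0,a1,max(2,int(abs(a1-a0)/n)+1))[1:]:
        env.move_straight(hp(a,**k),rate=rate); s=env.read_state(); f=s["force"]; F=np.array([c_*f[0]+s_*f[1],-s_*f[0]+c_*f[1]])
        q=J(s["position"])-[0,.19]
        print("a%.2f act%.2f rad %.1f tan %.1f z %.1f"%(a,np.arctan2(-q[1],q[0])%(2*np.pi),F@[np.cos(a),-np.sin(a)],F@[-np.sin(a),-np.cos(a)],f[2]))
E
python3 - <<'E'
from h import *
a=2.22
for y in (D+90,D-90,D): print(y,env.inverse_kinematics(hp(a),[-90,0,y]))
ya=D+90
env.gripper_to(.5)
env.goto(hp(a,z=.2),[-90,0,ya]); st()
env.move_straight(hp(a),force_limit=8); st("down")
env.gripper_to(0,25); st("grip")
turn(a,2.8)
st()
E
```

```text
98.25343574867617 [ 42.07976171  20.66087651 -22.90631306   0.         -46.43281043
 -33.82632596]
-81.74656425132383 [ 42.07976171  20.66087651 -22.90631306   0.         -46.43281043
 146.17367404]
8.25343574867617 [ 4.20797617e+01  2.06608765e+01 -2.29063131e+01 -2.54444375e-14
 -4.64328104e+01 -1.23826326e+02]
 t5.4 jig [-30.  149.6] z0.2000 F [ 1.  -0.6 -0.8] op0.502
down t6.2 jig [-29.5 150.4] z0.0927 F [-0.  -0.2  1.4] op0.502
grip t6.8 jig [-30.6 150.1] z0.0923 F [-2.7  0.8  3.9] op0.223
a2.51 act2.51 rad 3.9 tan -0.5 z 5.7
a2.80 act2.80 rad 4.3 tan 0.4 z 5.9
 t7.5 jig [-47.4 173.2] z0.0922 F [-4.2 -1.1  5.9] op0.226
```

```bash
python3 - <<'E'
from h import *
turn(2.8,5.5)
st()
f=env.grab_frame("scene"); g=f["image"][110:230,220:360]
cv2.imwrite("pics/c3.png",cv2.resize(g,None,fx=4,fy=4,interpolation=cv2.INTER_CUBIC))
E
```

```text
a3.07 act3.07 rad 3.3 tan -0.5 z 6.2
a3.34 act3.35 rad 2.5 tan -1.0 z 5.7
a3.61 act3.62 rad 2.4 tan -1.7 z 6.1
a3.88 act3.90 rad 2.0 tan 0.1 z 4.1
a4.15 act4.17 rad 0.5 tan -0.4 z 3.6
a4.42 act4.44 rad -0.3 tan 0.1 z 4.4
a4.69 act4.70 rad -2.0 tan -0.6 z 4.5
a4.96 act4.97 rad -1.1 tan 0.2 z 5.0
a5.23 act5.24 rad -1.7 tan -0.2 z 5.2
a5.50 act5.51 rad -1.9 tan 0.1 z 6.1
 t10.9 jig [ 35.6 224.8] z0.0923 F [-1.3 -1.4  6.1] op0.219
```

View pics/c3.png

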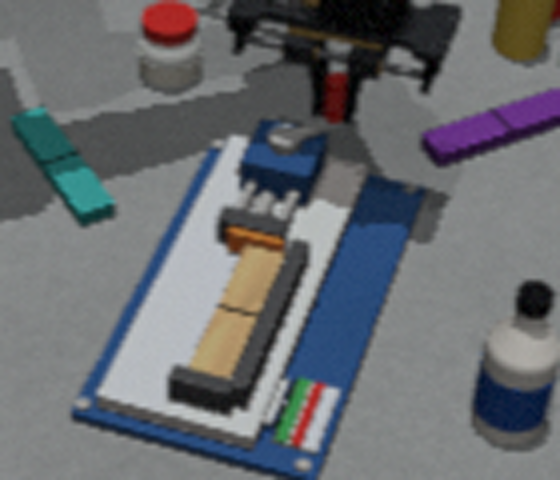

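The crank has followed: the handle is in the fingers at (336,97) and the jaw pad (255,238) is near the rail. I carry on to 8.05.

```bash
python3 - <<'E'
from h import *
turn(5.5,8.05)
st()
env.gripper_to(.5); s=st()
p=s["position"]; env.move_straight([p[0],p[1],.25],rate=.25)
env.goto([.40,-.12,.30],[-90,0,D])
st()
for n in("top","scene"):
    f=env.grab_frame(n); np.save(n+"2.npy",f,allow_pickle=True)
    for t in("rail","brace"):
        for d in env.trace(f,t)[:3]:
            ys,xs=np.where(d["mask"]); print(n,t,round(d["score"],2),int(xs.mean()),int(ys.mean()),rect(unproj(f,np.c_[xs,ys],.048 if t=="rail" else .018)))
    for t in("handle_mid",): print([(np.round(J(d["xyz"])*1e3,1),d["score"]) for d in env.search_frame(f,t)[:2]])
    r=f["image"][140:240,125:285] if n=="top" else f["image"][130:230,230:350]
    cv2.imwrite(f"pics/d{n}.png",cv2.resize(r,(r.shape[1]*4,400),interpolation=cv2.INTER_CUBIC))
a=cv2.imread("pics/dtop.png");b=cv2.imread("pics/dscene.png")
cv2.imwrite("pics/dd.png",cv2.copyMakeBorder(cv2.resize(np.hstack([a,b]),None,fx=.7,fy=.7),0,0,0,0,0))
E
```

```text
a5.75 act5.76 rad -3.0 tan 0.1 z 4.7
a6.01 act6.01 rad -2.4 tan -0.3 z 5.8
a6.27 act6.26 rad -2.1 tan -0.2 z 5.1
a6.52 act0.23 rad -2.7 tan -0.7 z 6.0
a6.78 act0.48 rad -3.8 tan -2.8 z 5.5
a7.03 act0.73 rad -4.7 tan -2.5 z 5.2
a7.29 act0.99 rad -3.5 tan -2.2 z 4.2
a7.54 act1.25 rad -2.9 tan -1.9 z 5.3
a7.79 act1.51 rad -0.7 tan -1.8 z 5.2
a8.05 act1.76 rad -1.5 tan -2.7 z 6.0
 t14.3 jig [ -9.6 140.7] z0.0923 F [2.9 1.  6. ] op0.220
 t15.0 jig [ -9.8 140.9] z0.0920 F [-0.1  0.1  0.3] op0.499
 t17.1 jig [-159.7 -174. ] z0.2994 F [-0.5  0.4 -0.1] op0.503
top rail 0.83 337 278 (array([ 0.28071265, -0.28548938]), array([157.6,  35.7]), 65.27774810791016)
top rail 0.77 95 155 (array([0.64814087, 0.4402067 ]), array([164.3,  43.5]), 54.234127044677734)
top rail 0.7 215 186 (array([0.55104047, 0.07586627]), array([ 37.3, 160.8]), 7.490777969360352)
top brace 0.61 310 202 (array([ 0.50262714, -0.21294347]), array([78.2, 37.4]), 2.481963634490967)
[(array([ -2.1, 176.6]), 0.56), (array([-7.8, 87. ]), 0.53)]
scene rail 0.79 235 151 (array([0.32525201, 0.17064224]), array([ 42.5, 171.8]), 54.61606216430664)
scene rail 0.74 146 242 (array([ 0.3031705 , -0.30860956]), array([155.8,  50.9]), 65.43802642822266)
scene rail 0.62 344 141 (array([0.66380182, 0.41007562]), array([160.9,  49.3]), 53.345706939697266)
scene brace 0.79 211 247 (array([ 0.47025058, -0.22028275]), array([150.9,  44.4]), 0.9046496748924255)
[(array([ -3.7, 136.9]), 0.56), (array([-1.4, 44.3]), 0.29)]
```

View pics/dtop.png

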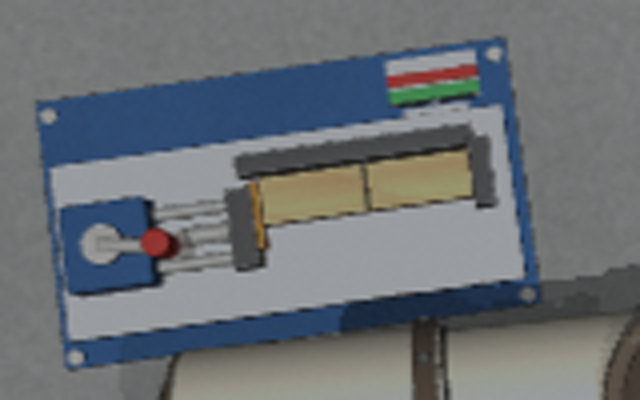

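Top crop: the jaw is closed on the rail (pad at (258,215)), the rail sits against the end stop with its mark at (367,186), and the handle points to -y at (157,243), which matches 8.05 rad. Next I grasp the brace and hold it over the bed.

```bash
python3 - <<'E'
from h import *
f=np.load("top2.npy",allow_pickle=True).item()
m=unproj(f,(np.array([367,186])+.5)/4-.5+[125,140],.048)[0]; print("mark",np.round(J(m)*1e3,1))
h=unproj(f,(np.array([157,241])+.5)/4-.5+[125,140],.13)[0]; print("handle",np.round(J(h)*1e3,1))
ori=[-90,0,2.0]; p=[.467,-.216]
print(env.inverse_kinematics([*p,.004],ori))
env.gripper_to(.8)
env.goto([*p,.1],ori)
env.move_straight([*p,.004],rate=.1,force_limit=8); st("down")
env.gripper_to(0,45); s=st("grip"); z0=s["position"][2]; np.save("z0.npy",z0)
env.move_straight([*p,.10],rate=.15); st("lift")
t=W(-.110,-.005,.12); env.goto(t,[-90,0,D]); st("over")
env.move_straight(W(-.110,-.005,z0+.045),rate=.1); st("low")
f=env.grab_frame("scene"); g=f["image"][130:280,190:350]
cv2.imwrite("pics/e1.png",cv2.resize(g,None,fx=4,fy=4,interpolation=cv2.INTER_CUBIC))
E
```

```text
mark [18.8 -4.4]
handle [ -8.8 140.8]
[-6.72807390e+00  2.71575753e+01 -2.95961079e+01 -2.54444375e-14
 -3.32463168e+01 -8.12719261e+01]
down t20.3 jig [-106.9 -279.1] z0.0046 F [-0.2  0.3 -0.1] op0.802
grip t21.0 jig [-107.5 -278.9] z0.0041 F [-0.5  0.6  1.3] op0.411
lift t21.8 jig [-108.3 -278.6] z0.0992 F [ 1.  -0.2 -0.6] op0.410
over t22.9 jig [-110.    -5.4] z0.1196 F [-0.  -0.1 -1. ] op0.409
low t23.7 jig [-109.5   -5.1] z0.0494 F [ 0.  -0.2  0.5] op0.409
```

View pics/e1.png

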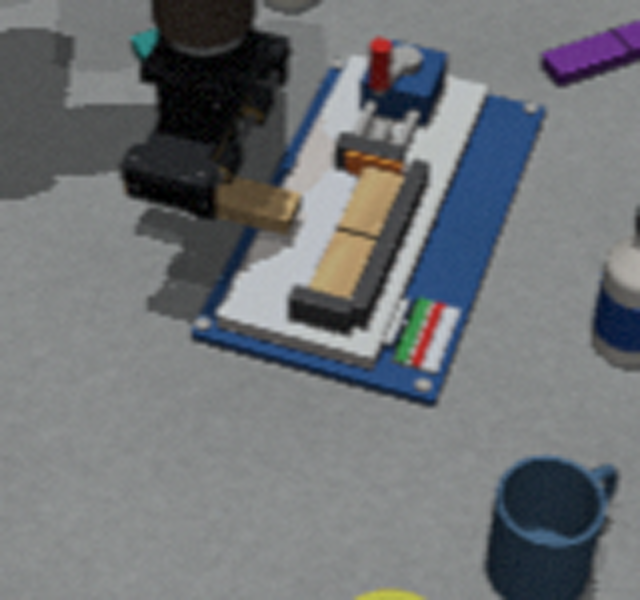

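The brace is held level at (255,205), aligned with the rail mark at (355,232). I lay it down and push in small steps.

```bash
python3 - <<'E'
from h import *
z0=float(np.load("z0.npy")); y=-.0048
r=env.move_straight(W(-.100,y,z0+.0285),rate=.03,force_limit=4); s=st(f"laid {r}"); z=s["position"][2]
r=env.move_straight(W(-.080,y,z),rate=.05,force_limit=5); st(f"near {r}")
x0=J(env.read_state()["position"])[0]
F0=None
for i in range(1,30):
    env.move_straight(W(x0+i*.001,y,z),rate=.02); env.dwell(.1); s=st(i); f=s["force"]
    fx=c_*f[0]+s_*f[1]
    if fx<-8.5: break
f=env.grab_frame("scene"); g=f["image"][160:230,235:335]
cv2.imwrite("pics/f1.png",cv2.resize(g,None,fx=6,fy=6,interpolation=cv2.INTER_CUBIC))
E
```

```text
laid True t24.4 jig [-100.8   -4.8] z0.0335 F [-1.5  0.5  5.5] op0.411
near True t24.6 jig [-99.7  -5.2] z0.0337 F [-0.8 -0.2  5.1] op0.408
1 t25.0 jig [-99.2  -5.1] z0.0337 F [-3.  -1.   6.7] op0.406
2 t25.3 jig [-98.7  -5.2] z0.0337 F [-3.2  1.   7.1] op0.410
3 t25.7 jig [-98.   -5.3] z0.0337 F [-4.  -0.7  7.4] op0.411
4 t26.0 jig [-97.1  -5.4] z0.0337 F [-5.2 -0.7  8.6] op0.409
5 t26.4 jig [-96.2  -5.4] z0.0337 F [-5.5 -0.2  8.7] op0.407
6 t26.7 jig [-95.2  -5.4] z0.0337 F [-5.3 -0.3  8.9] op0.407
7 t27.1 jig [-94.2  -5.5] z0.0338 F [-5.2 -0.7  8.8] op0.403
8 t27.4 jig [-93.3  -5.5] z0.0338 F [-5.  -0.4  8.8] op0.409
9 t27.8 jig [-92.4  -5.5] z0.0338 F [-5.5 -0.1  9.2] op0.409
10 t28.1 jig [-91.4  -5.5] z0.0338 F [-5.9 -0.3 10.3] op0.408
11 t28.5 jig [-90.4  -5.5] z0.0338 F [-4.2 -0.7 11.2] op0.409
12 t28.8 jig [-89.4  -5.5] z0.0338 F [-5.6 -1.1 10.5] op0.408
13 t29.2 jig [-88.5  -5.5] z0.0338 F [-6.2 -1.2 10.9] op0.409
14 t29.5 jig [-87.5  -5.6] z0.0338 F [-5.9 -1.  10.5] op0.410
15 t29.9 jig [-86.6  -5.6] z0.0338 F [-6.1 -0.6 11.4] op0.408
16 t30.2 jig [-85.6  -5.6] z0.0339 F [-5.9 -1.5 11.5] op0.409
17 t30.6 jig [-84.7  -5.6] z0.0339 F [-6.6 -1.4 11.3] op0.409
18 t30.9 jig [-83.7  -5.6] z0.0339 F [-5.9  0.  11.2] op0.413
19 t31.3 jig [-82.8  -5.6] z0.0339 F [-7.  -0.2 11.4] op0.409
20 t31.6 jig [-81.8  -5.7] z0.0339 F [-7.7 -0.3 12.4] op0.410
21 t32.0 jig [-80.9  -5.7] z0.0339 F [-6.4 -0.2 11.8] op0.410
22 t32.3 jig [-79.9  -5.7] z0.0339 F [-5.8 -0.1 12. ] op0.407
23 t32.7 jig [-78.9  -5.7] z0.0339 F [-7.  -0.4 12.4] op0.409
24 t33.0 jig [-78.   -5.7] z0.0339 F [-7.6 -0.5 13.6] op0.408
25 t33.4 jig [-77.1  -5.7] z0.0339 F [-6.9 -0.7 13.3] op0.405
26 t33.7 jig [-76.1  -5.7] z0.0339 F [-6.5 -1.2 13.4] op0.409
27 t34.1 jig [-75.1  -5.7] z0.0340 F [-7.3 -0.  12.6] op0.407
28 t34.4 jig [-74.1  -5.7] z0.0340 F [-6.3  0.3 12.6] op0.409
29 t34.8 jig [-73.6  -5.7] z0.0339 F [-8.1  0.1 14.1] op0.409
```

View pics/f1.png

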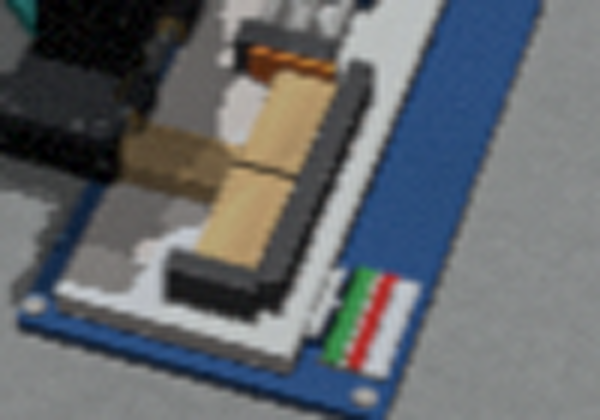

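The brace end has just reached the rail and the needle is still short of the green (325,300). The brace looks slightly towards -y of the mark, so I check the alignment more closely before pressing.

```bash
python3 - <<'E'
from h import *
out=[]
st()
for n,b in(("scene",(172,212,248,298)),("top",(165,205,195,245))):
    f=np.mean([env.grab_frame(n)["image"].astype(float) for _ in range(5)],0)
    F=env.grab_frame(n); np.save(n+"3.npy",F,allow_pickle=True)
    g=f[b[0]:b[1],b[2]:b[3]]; g=(255*(np.clip(g/255,0,1))**.6).astype(np.uint8)
    out.append(cv2.resize(g,(500,400),interpolation=cv2.INTER_CUBIC)[:, :400] if 0 else cv2.resize(g,(400,320),interpolation=cv2.INTER_CUBIC))
    J0=[[.003,-.0048,.048],[.003,.0132,.048],[.003,-.0228,.048]]
    print(n,[((proj(F,[W(*p)])[0]-[b[2],b[0]]+.5)*8-.5).round(0) for p in J0])
cv2.imwrite("pics/g1.png",np.hstack(out))
E
```

```text
t34.8 jig [-73.6  -5.7] z0.0339 F [-8.2  0.9 13.8] op0.409
scene [array([215., 123.]), array([229.,  94.]), array([201., 152.])]
top [array([181., 214.]), array([134., 220.]), array([229., 207.])]
```

View pics/g1.png

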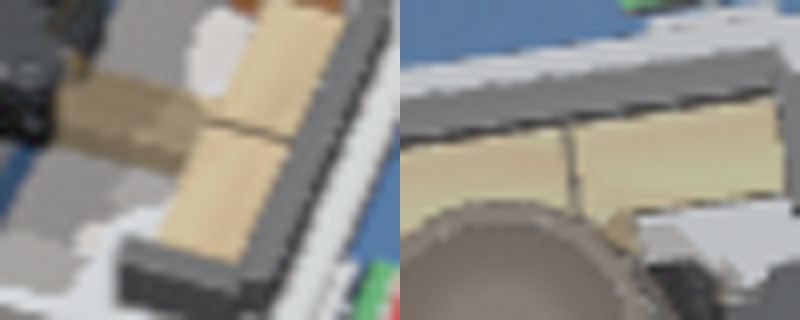

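The top view puts the brace's -y edge about 22 mm from the mark instead of 18, so it seems some 4 mm too far to -y. I rectify both pictures into the jig plane at z = 48 mm to measure this.

```bash
cat > rectv.py <<'E'
from h import *
import sys
def go(name,imgs=5):
    out=[]
    for n in("scene","top"):
        F=env.grab_frame(n); im=np.mean([F["image"].astype(float)]+[env.grab_frame(n)["image"].astype(float) for _ in range(imgs-1)],0).astype(np.float32)
        ys=np.arange(35,-45,-.2); xs=np.arange(45,-30,-.2)   # columns = jig y, rows = jig x
        Y,X=np.meshgrid(ys,xs); P=np.array([W(x/1e3,y/1e3,.048) for x,y in zip(X.ravel(),Y.ravel())])
        q=proj(F,P).astype(np.float32).reshape(*X.shape,2)
        r=cv2.remap(im,q[...,0],q[...,1],cv2.INTER_CUBIC); r=(255*(np.clip(r/255,0,1))**.6).astype(np.uint8)
        for y in range(-40,35,10): cv2.line(r,(int((35-y)/.2),0),(int((35-y)/.2),8 if y else 20),(0,0,255),1)
        for x in range(-20,45,10): cv2.line(r,(0,int((45-x)/.2)),(8 if x else 20,int((45-x)/.2)),(0,0,255),1)
        out.append(r)
    cv2.imwrite(name,np.hstack(out))
if __name__=="__main__": go(sys.argv[1])
E
python3 rectv.py pics/r1.png
```

```text
(no output)
```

View pics/r1.png

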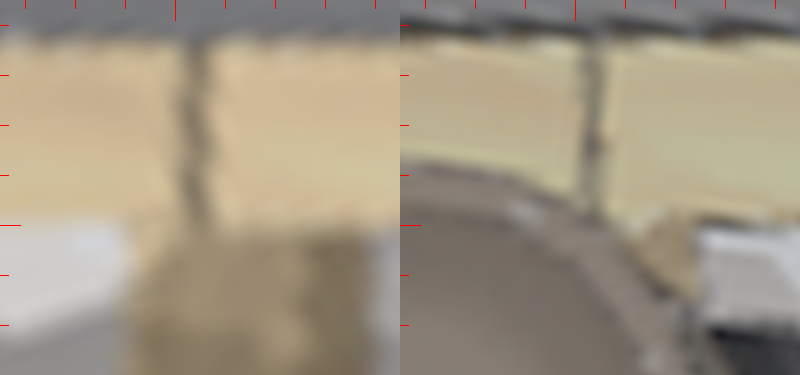

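Mark at jig y ≈ -4.4 (scene) and -3.6 (top), brace centre at ≈ -8.6 and -6.4: the brace is about 3.5 mm too far to -y. I back off, shift it and push again.

```bash
python3 - <<'E'
from h import *
z0=float(np.load("z0.npy")); s=st(); z=s["position"][2]+.0006
x=J(s["position"])[0]; y=-.0013
env.move_straight(W(x-.006,-.0048,z),rate=.05); st("back")
env.move_straight(W(x-.006,y,z),rate=.03); st("side")
for d in np.arange(-.004,.006,.001):
    env.move_straight(W(x+d,y,z),rate=.02); env.dwell(.1); s=st("%.3f"%d)
    f=s["force"]
    if c_*f[0]+s_*f[1]<-9: break
import rectv; rectv.go("pics/r2.png")
E
```

```text
t35.9 jig [-73.6  -5.7] z0.0339 F [-8.2  0.6 13.3] op0.409
back t36.2 jig [-79.7  -4.8] z0.0343 F [ 0.5 -0.9 -1. ] op0.413
side t36.5 jig [-79.4  -1. ] z0.0344 F [0.4 0.5 0. ] op0.408
-0.004 t36.9 jig [-77.6  -1.3] z0.0345 F [-0.5 -0.3 -0.2] op0.407
-0.003 t37.2 jig [-76.6  -1.3] z0.0345 F [ 0.1  0.5 -0.7] op0.410
-0.002 t37.5 jig [-75.6  -1.3] z0.0345 F [ 0.6  0.3 -0.9] op0.405
-0.001 t37.9 jig [-74.6  -1.3] z0.0345 F [-0.1  0.2  0.2] op0.409
0.000 t38.2 jig [-74.1  -1.4] z0.0344 F [-1.1 -0.4 -0.7] op0.410
0.001 t38.6 jig [-74.   -1.6] z0.0342 F [-4.5  2.3  1.2] op0.410
0.002 t39.0 jig [-74.   -1.7] z0.0341 F [-6.5  1.6  2.3] op0.409
0.003 t39.3 jig [-73.6  -1.7] z0.0340 F [-8.9  2.8  3.7] op0.412
0.004 t39.6 jig [-72.8  -1.7] z0.0340 F [-8.7  3.4  5. ] op0.410
0.005 t40.0 jig [-72.   -1.7] z0.0340 F [-8.6  4.5  4.5] op0.413
```

View pics/r2.png

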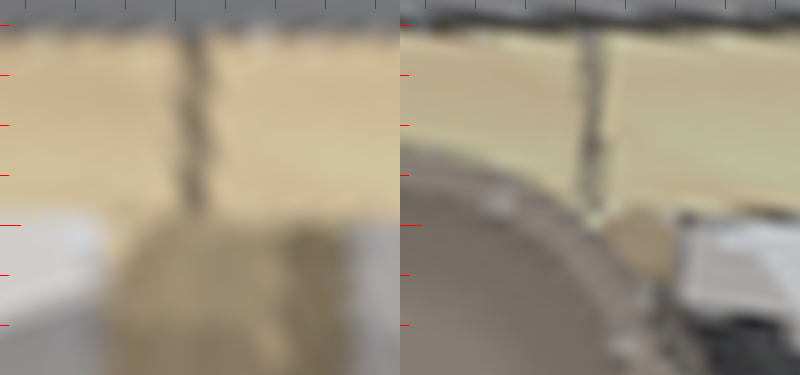

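Now the brace is centred: scene 110–283 around the mark at ~197, and in the top view its -y edge is 17.6 mm from the mark. I push on to about 7 mm, tracking the carriage shift by image correlation on the fence and stop region.

```bash
cat > sh.py <<'E'
from h import *
ref={n:np.load(n+"2.npy",allow_pickle=True).item() for n in("scene","top")}
def rc(F,im):
    ys=np.arange(-40,-112,-.5); xs=np.arange(62,12,-.5); Y,X=np.meshgrid(ys,xs)
    q=proj(F,np.array([W(x/1e3,y/1e3,.052) for x,y in zip(X.ravel(),Y.ravel())])).astype(np.float32).reshape(*X.shape,2)
    return cv2.cvtColor(cv2.remap(im,q[...,0],q[...,1],cv2.INTER_CUBIC),cv2.COLOR_BGR2GRAY).astype(np.float32)
def shift():
    o=[]
    for n in ref:
        F=env.grab_frame(n); a=rc(ref[n],ref[n]["image"]); b=rc(F,F["image"])
        m=np.eye(2,3,dtype=np.float32); cc,m=cv2.findTransformECC(a,b,m,cv2.MOTION_TRANSLATION,(3,100,1e-4),None,5)
        o.append((round(-m[1,2]*.5,2),round(float(cc),3)))
    return o
E
python3 - <<'E'
from sh import *
s=st(); z=.0345; y=-.0013
print("shift mm",shift())
# command was x_cmd = -73.6+5
for xc in np.arange(-.0676,-.0605,.001):
    env.move_straight(W(xc,y,z),rate=.02); env.dwell(.1); s=st("%.4f"%xc); h=shift(); print(h)
    f=s["force"]; fx=c_*f[0]+s_*f[1]
    if fx<-13 or np.mean([i[0] for i in h])>6.3: break
env.dwell(.3); st(); print(shift())
g=env.grab_frame("scene")["image"]; t=env.grab_frame("top")["image"]
a=cv2.resize(g[165:225,235:310],(500,400),interpolation=cv2.INTER_CUBIC)
b=cv2.resize(t[145:205,205:250],(300,400),interpolation=cv2.INTER_CUBIC)
cv2.imwrite("pics/n1.png",np.hstack([a,b]))
E
```

```text
t40.5 jig [-72.1  -1.7] z0.0340 F [-9.1  3.7  4.7] op0.411
shift mm [(np.float32(1.76), 0.987), (np.float32(2.01), 0.979)]
-0.0676 t41.0 jig [-71.2  -1.7] z0.0340 F [-9.7  5.2  5.5] op0.406
[(np.float32(2.66), 0.986), (np.float32(2.82), 0.99)]
-0.0666 t41.4 jig [-70.4  -1.7] z0.0340 F [-11.    4.1   6.1] op0.411
[(np.float32(3.38), 0.989), (np.float32(3.49), 0.985)]
-0.0656 t41.9 jig [-69.6  -1.7] z0.0340 F [-11.1   4.9   7.2] op0.408
[(np.float32(4.32), 0.992), (np.float32(4.22), 0.942)]
-0.0646 t42.3 jig [-68.9  -1.7] z0.0340 F [-11.3   5.4   7.6] op0.406
[(np.float32(5.07), 0.991), (np.float32(5.06), 0.966)]
-0.0636 t42.8 jig [-68.1  -1.7] z0.0340 F [-11.1   6.2   7.4] op0.411
[(np.float32(6.14), 0.991), (np.float32(5.85), 0.979)]
-0.0626 t43.2 jig [-67.4  -1.7] z0.0340 F [-13.9   5.4   8.5] op0.410
[(np.float32(6.98), 0.993), (np.float32(6.59), 0.972)]
 t43.6 jig [-67.4  -1.7] z0.0340 F [-12.9   5.4   9.2] op0.405
[(np.float32(6.85), 0.993), (np.float32(6.59), 0.972)]
```

View pics/n1.png

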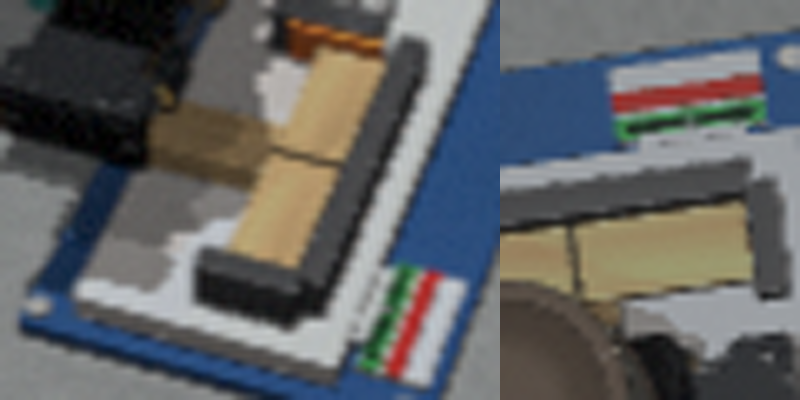

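The needle stands mid-green in both views: scene (390,320), top (690,122). The brace end is on the mark and the rail is against the fence. I hand in while holding the push.

```bash
python3 - <<'E'
from sh import *
st(); print(shift()); env.close_job(); 
E
```

```text
t43.8 jig [-67.3  -1.8] z0.0340 F [-12.7   5.9   7.8] op0.411
[(np.float32(6.87), 0.994), (np.float32(6.58), 0.97)]
the job is handed in; nothing more can be done
```

The job is handed in at 43.8 s with the arm still holding the push. I turned the crank clockwise from about 2.2 to about 8.05 rad. That put the rail tight between the jaw and the end stop. I then laid the light pine brace on the bed, square to the rail, and pressed it on.

**First contact was off:** on the first touch the brace sat about 3.5 mm to -y of the mark, by comparing both cameras. I backed off, shifted it and pushed again.

**Last checks:**
- **Push:** about 13 N at the tool along the pressing direction, of which a little is friction on the bed.
- **Carriage:** 6.9 mm by the scene camera and 6.6 mm by the top camera. The needle stands mid-green in both views and never came near the red.
- **Mark:** the brace is centred on it to about 1 mm. After the shift, the arm's own reading (y = -1.7 mm) still differed by about 2 to 3 mm from the mark position in the cameras (-3.6 to -4.4 mm). I trusted the camera's comparison of brace to mark.
- **Side force:** about 5 N sideways remained at the tool while holding.
- **Crank angle:** judged from the handle's position in the picture and the arm's path, as there is no direct reading.
- **Squareness:** set from the jig angle fitted to the pictures (8.25°); the two cameras' separate fits differed by 0.3°.

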